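# Clear the canister off a plate incubator and hold its sprung hood just short of balance

## Task

Lift the steel canister by its handle off the trivet on the incubator's hood and set it down gently, upright, on the round blue mat beside the machine, and let go of it. Then raise the hood by its front bar until it has passed its balance point (pointer in the red) without letting it fly fully open, ease it back to just below the balance point, and finish while still holding it there by the bar, steady, with the pointer in the yellow. Leave the other things on the bench where they stand.

Things in the scene. Friction and masses are not known exactly. Their poses are not given: they have to be found in the camera images.
- canister_grip (a point): middle of the top bar of the canister's rigid arched handle, 130 mm above the canister's underside. The black bar is 14 mm wide (x), 77 mm long (y), 10 mm thick; its uprights stand 67 mm apart inside, and it clears the canister's lid by 43 mm. y runs along the bar, z up.
- canister_center (a point): centre of the canister, half-way up: 67.5 mm above its underside (135 mm tall with handle); z up. A closed steel cylinder, 84 mm across, 82 mm high, blue band, 0.3 to 0.6 kg. It starts on the trivet on the hood.
- mat: fixed round blue mat on the bench, 124 mm across, 4 mm thick; origin at the centre of its underside, at bench height. To the left or the right of the incubator. The canister goes here.
- hood (a joint): opening angle of the incubator's white hood, rad: 0 shut, stop at 1.5. Hinged along its far edge, so the front rises. Weight and a lifting spring balance at 0.92: below that it falls shut, above it springs open by itself, damped. At the bar it takes about 2.5 N when shut, 0.6 N at 0.75.
- hood_bar (a point): middle of the hood's dark round handle bar: 12 mm thick, 130 mm long, carried at its ends, 45 mm in front of the hood's front edge, parallel to the hinge, 102 mm above the bench when shut. The point moves with the hood; y runs along the bar, x (hood shut) level from the bar towards the hinge.
- hood_hinge (a point): middle of the hood's fixed hinge axis, 90 mm above the bench; y along the axis, x level, away from the machine's front. With the hood shut the bar lies 235 mm in front of this axis and 12 mm above it. The hood is 200 mm deep, 260 mm wide, its top 135 mm above the bench.
- incubator: fixed white case under the hood, 200 x 260 mm, 90 mm high; origin centre of its underside, x away from its front. The trivet on the hood is centred over it, its top 153 mm above the bench. Beside the hinge, black pointers turning with the hood run over quadrants: yellow 0.64 to 0.84 rad, red from 0.92 (balance) up, else grey.
- tile: fixed white square tile, 120 mm, 4 mm thick, on the other side of the incubator from the mat; not to be used; origin centre of underside
- wash_bottle: white bottle with red cap standing on the tile, 60 mm across, 150 mm high; bystander; origin centre of underside
- reagent_bottle: amber jar with blue cap, 70 mm across, 140 mm high; bystander; origin centre of underside
- beaker: clear beaker, 72 mm across, 90 mm high; bystander; origin centre of underside
- tip_box: orange box with clear lid, 85 x 120 x 64 mm; bystander; origin centre of underside
- tube_rack: white rack of capped tubes, 70 x 180 mm, 104 mm high; bystander; origin centre of underside
Things that resemble listed ones, but are neither listed nor needed, are in the scene too. What is shaped like the part that bears canister_grip but turquoise is not meant. Of the things that look like the mat, take the one that is farthest to the robot's left at the start.

How it is judged:
By the outcome, as a careful person would: the job done as asked, in the order asked, and still so for the second after the job is handed in, while the arm keeps its last pose, push and grip.
It also fails if it takes over 61 s, if anything falls off the work surface, if the arm or the gripper's body presses on something with over 40 N, if the wrist force passes 120 N, or if a joint passes its speed limit or range.

## Robot

A 7-joint arm with a two-finger parallel gripper is mounted at the origin on the work surface. World frame = base frame: x ahead of the robot, y to its left, z up, the work surface at z = 0. Lengths are in m, angles in rad, forces in N, time in s.
With the tool pointing down it reaches from about 0.425 to 0.825 m from the base axis. Payload 3.6 kg.
Tool frame: the origin (TCP) lies midway between the tips of the shut fingers; the grasp point (between the pads) lies bot.grip_point_offset behind it (bot.grip_point_offset is the distance from the TCP to the grasp point, in m); z points along the fingers, y is the direction in which the jaws open and shut (so a half turn about z gives the same grasp; the last joint's range is limited). The gripper opens to 93 mm and grips with 3 to 60 N. Pads are 15 mm wide; open, the fingers measure 128 mm over their backs; the gripper's body (75 mm by 188 mm) begins 65 mm behind the grasp point.
Start: joints at [-1.183, 0.615, -0.013, 1.423, 0.008, 1.103, -0.04], TCP at [0.261, 0.595, 0.219] pointing down, gripper open.
Joint ranges: [-3.12, 3.12], [-0.3, 2.06], [-1.34, 1.32], [0.26, 2.42], [-1.36, 4.5], [0.01, 1.98], [-2.84, 2.84]. Speed limits (rad/s): [2.79, 2.79, 3.14, 3.14, 3.14, 3.14, 3.14].

## Interface

Orientations are given as a 3x3 rotation matrix whose columns are the frame's x, y, z axes.
In Python, from plant import sense, vision, job_done, finder, bot gives the robot as it stands.
- The arm moves only by the tool send_rows, never from a script. Its argument "commands" is a list of rows, each a list of 4 numbers: the shift along the tool's x, y, z in cm, then the turn about the tool's z in rad. In form: [[tx, ty, tz, turn], ...]. A call has 1 to 8 rows; each row shifts and turns the commanded pose from where the row before left it, along the tool's axes as they then stand; what a row does not reach is not made up. A row lasts 1/12 s, in which the tool goes at most 41.7 mm and 7.16 degrees, less where a joint would pass 70% of its speed; a pose out of reach is approached as far as the arm can. A call with a gripper value outside its range is refused whole. "claw" is the opening in per cent of the stroke, from 0 (shut) to 100 (fully open), set as the call begins (left out, the last holds). The fingers move at their own pace and stop on an object; "newtons" is the grip in N (left out, the last holds). Time passes only in rows, so rows that do not move let the fingers close. It gives the time, the measured TCP pose, the force and the opening at its end, in the units of the state.
- sense(): the state, without advancing time (a new reading comes with each control period).
- vision.read_camera(name): name is "scene" or "top" or "wrist"; returns the picture (480x640x3 uint8, red, green, blue); there is no depth.
- vision.camera_params(name): a dict with "intrinsics" (3x3 intrinsics, pixels), "pose" (4x4, takes a point from camera to world coordinates). Camera axes: x right, y down, z forward; pixel columns grow to the right and rows downward; lengths in m; the calibration is good to about 2 mm. A picture is of the moment at which its call begins: read the wrist's pose just before it. camera_params takes no time and is no camera call; for the wrist camera it gives the pose at the moment of the call.
- job_done(): hands the job in, once; it reports no verdict.
Trained networks look in the newest picture that a camera, given by its name, has taken for a name from the list of things; names that differ only in an ending like _2 or _b are one class to them, and where a whole thing is asked for, a point or a joint stands for the part that bears it (a point fixed in the world has none). Each returns a list of dicts, best first, with "confidence" (0 to 1); they miss things now and then, are a little off and sometimes report something else, mostly with a low value. They report only what shows in the picture. A call takes as long as a camera call. They do not tell look-alikes from the thing itself.
- finder.search_frame(camera, query): "position" ([row, column] in pixels, amid what is visible of it).
The state is a dict: "t": time; "joint_pos": joint angles; "dq": joint speeds; "joint_efforts": joint torques, N m; "tool_pos": TCP position; "eef_rot": TCP orientation; "force": force on the tool from outside, world axes, zero at the start; "wrist_torque": the same for the moment, N m; "width": opening from 0.0 (shut) to 1.0 (fully open).
Only numpy, scipy, OpenCV 4.12 (cv2) and the standard library are available. Lean on these libraries where they do the work, as an engineer would, in place of code of your own. Each camera call takes 0.05 s, during which the arm holds its last target. There are 200 camera calls.

## Working session

There is one attempt and no reset: what is moved stays moved. The work goes in short steps, Python scripts to look and compute and a tool call to move; the robot and the scene stay as the last step left them, time stands still between calls to the robot, and variables do not carry over. Pictures are saved under pics/ and viewed, about 8 in all and at most 12, crops included, and the job is handed in when it is done.

Besides the shell and the picture viewer there is one more tool, called in YAML: its name, and indented under it one key for each argument. send_rows: Moves the arm, as the interface text tells. Its arguments: {"type":"object","properties":{"commands":{"type":"array","items":{"type":"array","items":{"type":"number"}}},"claw":{"type":"number"},"newtons":{"type":"number"}},"required":["commands"]}

```bash
mkdir -p pics; ls
python3 - <<'E'
from plant import sense, vision, finder, bot
import cv2,numpy as np
np.set_printoptions(precision=4,suppress=True)
s=sense();print(s['t'],s['tool_pos'],s['eef_rot'],s['force'],s['width'],bot.grip_point_offset)
ims=[]
for c in ['scene','top']:
    im=vision.read_camera(c);cv2.imwrite(f'pics/{c}0.png',im[...,::-1])
    p=vision.camera_params(c);print(c,p['intrinsics'],p['pose'])
    for q in ['canister_grip','canister_center','mat','hood_bar','incubator','tile','wash_bottle','reagent_bottle','beaker','tip_box','tube_rack']:
        print(q,[(np.round(d['position']).tolist(),round(d['confidence'],2)) for d in finder.search_frame(c,q)][:4])
E
```

```text
pics
0.0 [0.261  0.5944 0.2175] [[-0.9156  0.402  -0.001 ]
 [ 0.402   0.9156 -0.0023]
 [-0.     -0.0025 -1.    ]] [ 0.411   0.8583 -0.9561] 1.0003119425906353 0.0188
scene [[480.1381   0.     318.4033]
 [  0.     480.1381 239.3339]
 [  0.       0.       1.    ]] [[ 0.6971  0.5334 -0.479   1.3409]
 [ 0.7169 -0.5093  0.4761 -0.7495]
 [ 0.01   -0.6753 -0.7375  1.3325]
 [ 0.      0.      0.      1.    ]]
canister_grip [([232.0, 362.0], 0.96), ([244.0, 331.0], 0.88), ([250.0, 267.0], 0.81)]
canister_center [([236.0, 364.0], 0.63), ([244.0, 325.0], 0.62), ([250.0, 264.0], 0.62)]
mat [([318.0, 218.0], 0.68), ([330.0, 158.0], 0.66)]
hood_bar [([268.0, 322.0], 0.62)]
incubator [([279.0, 323.0], 0.7)]
tile [([216.0, 374.0], 0.79), ([206.0, 381.0], 0.6)]
wash_bottle [([202.0, 385.0], 0.89)]
reagent_bottle [([228.0, 411.0], 0.73), ([338.0, 271.0], 0.48)]
beaker [([339.0, 271.0], 0.85), ([205.0, 385.0], 0.41)]
tip_box [([193.0, 407.0], 0.66)]
tube_rack [([362.0, 189.0], 0.7)]
top [[571.5434   0.     323.5807]
 [  0.     571.5434 236.1705]
 [  0.       0.       1.    ]] [[ 0.0008 -0.9916  0.1291  0.3772]
 [-0.9999  0.0005  0.0106 -0.0029]
 [-0.0105 -0.1291 -0.9916  1.7151]
 [ 0.      0.      0.      1.    ]]
canister_grip [([300.0, 364.0], 0.97), ([212.0, 338.0], 0.94), ([235.0, 258.0], 0.63)]
canister_center [([299.0, 358.0], 0.79), ([240.0, 507.0], 0.73), ([232.0, 260.0], 0.72), ([210.0, 337.0], 0.67)]
mat [([306.0, 508.0], 0.85), ([266.0, 454.0], 0.62), ([263.0, 213.0], 0.26), ([251.0, 200.0], 0.16)]
hood_bar [([226.0, 333.0], 0.74)]
incubator [([229.0, 331.0], 0.62)]
tile [([262.0, 214.0], 0.82)]
wash_bottle [([252.0, 198.0], 0.82)]
reagent_bottle [([202.0, 211.0], 0.58)]
beaker [([194.0, 434.0], 0.56), ([229.0, 330.0], 0.33)]
tip_box [([244.0, 150.0], 0.58), ([262.0, 213.0], 0.29)]
tube_rack [([238.0, 505.0], 0.79), ([211.0, 337.0], 0.56), ([244.0, 153.0], 0.18)]
```

Run:
```python
import cv2
a=cv2.imread('pics/top0.png')[140:400,100:580];b=cv2.imread('pics/scene0.png')[140:420,120:480]
cv2.imwrite('pics/c1.png',cv2.resize(a,(800,433),interpolation=cv2.INTER_CUBIC));cv2.imwrite('pics/c2.png',cv2.resize(b,(771,600),interpolation=cv2.INTER_CUBIC))
```

```text
(no output)
```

View pics/c1.png

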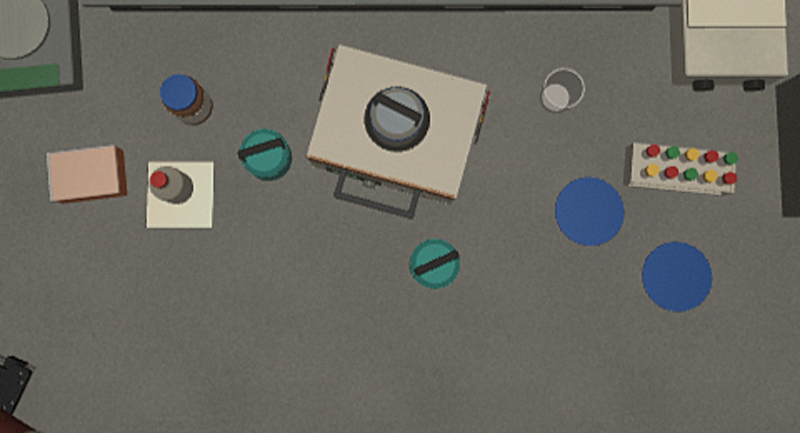

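View pics/c2.png

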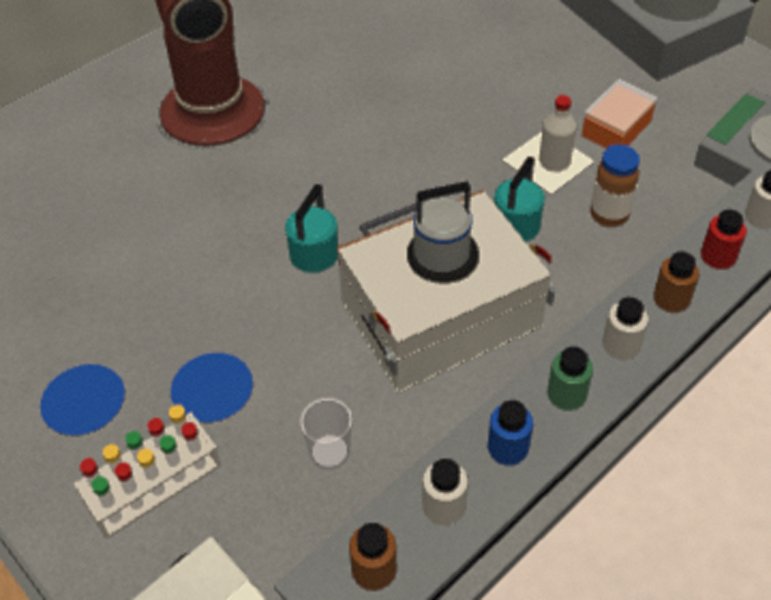

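The top view shows the steel canister with its black handle on the hood at about (337,210). The two turquoise look-alikes are at (258,235) and (364,300). The two blue mats are at (454,266) and (507,306). The image's right is −y, so the mat farthest to the robot's left is (454,266), and the tile with the bottle is on the other side of the incubator.

```bash
cat > h.py <<'E'
from plant import sense, vision, finder, bot
import cv2,numpy as np
np.set_printoptions(precision=4,suppress=True)
def bp(c,uv,z,p=None):   # pixel (col,row) -> world point on plane z
    p=p or vision.camera_params(c);K=np.array(p['intrinsics']);T=np.array(p['pose'])
    d=T[:3,:3]@np.linalg.solve(K,[uv[0],uv[1],1.]);return T[:3,3]+d*(z-T[2,3])/d[2]
def proj(c,X,p=None):
    p=p or vision.camera_params(c);K=np.array(p['intrinsics']);T=np.array(p['pose'])
    x=K@(T[:3,:3].T@(np.array(X)-T[:3,3]));return x[:2]/x[2]
E
python3 - <<'E'
from h import *
im=cv2.imread('pics/top0.png')
f=lambda x,y:(100+.6*x,140+.6*y)
C=[bp('top',f(*q),.135) for q in [(339,45),(488,86),(457,197),(308,157)]]
for c in C:print('hood corner',c)
print('depth/width',[np.linalg.norm(C[i]-C[(i+1)%4]) for i in range(4)],'yaw of hinge y',[np.degrees(np.arctan2(*(a-b)[:2][::-1])) for a,b in [(C[0],C[1]),(C[3],C[2])]],'centre',np.mean(C,0))
b=[bp('top',f(*q),.102) for q in [(335,195),(413,215)]];print('bar ends',b,np.mean(b,0))
print('grip',bp('top',(338,212),.283),bp('scene',(362,232-5),.283))
g=[bp('top',f(*q),.283) for q in [(374,94),(417,122)]];print('handle ends',g)
g=[bp('scene',(120+x/2.1417,140+y/2.1417),.283) for x,y in [(418,193),(469,187)]];print('handle ends scene',g)
hsv=cv2.cvtColor(im,cv2.COLOR_BGR2HSV);m=cv2.inRange(hsv,(105,150,80),(125,255,255))
n,l,st,ce=cv2.connectedComponentsWithStats(m)
for i in range(1,n):
    if st[i,4]>300: print('blue',ce[i],st[i],bp('top',ce[i],.004))
for n,uv,z in [('teal1',(258,232),.12),('teal2',(364,297),.12),('beaker',(434,196),.03),('rack',(508,240),.1),('wash',(198,250),.14),('reag',(210,197),.13)]:print(n,bp('top',uv,z))
E
```

```text
hood corner [0.7807 0.0713 0.135 ]
hood corner [ 0.7093 -0.1807  0.135 ]
hood corner [ 0.5213 -0.1265  0.135 ]
hood corner [0.5886 0.1222 0.135 ]
depth/width [np.float64(0.26189859619096145), np.float64(0.19566228265054128), np.float64(0.2575582935237442), np.float64(0.19873385619862105)] yaw of hinge y [np.float64(74.18521481453122), np.float64(74.86271281324858)] centre [ 0.65   -0.0284  0.135 ]
bar ends [array([0.5278, 0.0782, 0.102 ]), array([ 0.4938, -0.0542,  0.102 ])] [0.5108 0.012  0.102 ]
grip [ 0.6256 -0.0243  0.283 ] [0.7143 0.0594 0.283 ]
handle ends [array([0.666 , 0.0103, 0.283 ]), array([ 0.6225, -0.0552,  0.283 ])]
handle ends scene [array([ 0.6255, -0.0527,  0.283 ]), array([0.6669, 0.0078, 0.283 ])]
blue [455.5793 266.8558] [433 247  41  40 839] [ 0.5073 -0.3796  0.004 ]
blue [506.0428 305.7589] [ 486  286   41   41 1286] [ 0.3919 -0.5254  0.004 ]
teal1 [0.5969 0.1991 0.12  ]
teal2 [ 0.4147 -0.0982  0.12  ]
beaker [ 0.7178 -0.3156  0.03  ]
rack [ 0.5763 -0.5091  0.1   ]
wash [0.5438 0.3626 0.14  ]
reag [0.6955 0.3353 0.13  ]
```

send_rows:
  commands:
    - [-3,-2.05,-2,0]
    - [-3,-2.05,-2,0]
    - [-3,-2.05,-2,0]
    - [-3,-2.05,-2,0]
    - [-3,-2.05,-2,0]
    - [-3,-2.05,-2,0]
    - [-3,-2.05,-2,0]
    - [-3,-2.05,-2,0]

```text
t: 1.87
tool_pos: [0.4157, 0.3467, 0.38]
eef_rot: [[-0.916, 0.402, 0.0], [0.402, 0.916, 0.0], [-0.0, 0.001, -1.0]]
force: [0.5, 0.9, 0.4]
width: 0.999
```

send_rows:
  commands:
    - [-3,-2.05,0,0]
    - [-3,-2.05,0,0]
    - [-3,-2.05,0,0]
    - [-3,-2.05,0,0]
    - [-3,-2.05,0,0]
    - [-3,-2.05,0,0]
    - [-3,-2.05,0,0]
    - [-3,-2.05,0,0]

```text
t: 2.53
tool_pos: [0.5696, 0.1002, 0.3789]
eef_rot: [[-0.916, 0.402, 0.0], [0.402, 0.916, 0.0], [-0.0, 0.0, -1.0]]
force: [-0.1, 0.0, 0.8]
width: 1.001
```

send_rows:
  commands:
    - [-3,-2.05,0,0]
    - [-3,-2.05,0,0]
    - [-3,-2.05,0,0]
    - [-3,-2.05,0,0]
    - [0,0,0,0.12]
    - [0,0,0,0.12]
    - [0,0,0,0.12]
    - [0,0,0,0.12]

```text
t: 3.2
tool_pos: [0.6459, -0.0218, 0.3784]
eef_rot: [[-0.621, 0.783, -0.0], [0.783, 0.621, 0.0], [0.0, -0.0, -1.0]]
force: [-0.3, -0.4, 0.3]
width: 1.006
```

send_rows:
  commands:
    - [0,0,0,0.12]
    - [0,0,0,0.12]
    - [0,0,0,0.12]
    - [0,0,0,0.12]
    - [0,0,0,0.12]
    - [0,0,0,0.12]
    - [0,0,0,0.12]
    - [0,0,0,0.12]

```text
t: 3.87
tool_pos: [0.6458, -0.0213, 0.3786]
eef_rot: [[0.285, 0.959, -0.0], [0.959, -0.285, 0.0], [0.0, -0.0, -1.0]]
force: [0.4, -0.7, -0.5]
width: 0.999
```

send_rows:
  commands:
    - [0,0,0,0.12]
    - [0,0,0,0.12]
    - [0,0,0,0.06]
    - [0,0,0,0]
    - [0,0,0,0]

```text
t: 4.28
tool_pos: [0.6458, -0.0213, 0.3786]
eef_rot: [[0.549, 0.836, -0.0], [0.836, -0.549, -0.0], [-0.0, -0.0, -1.0]]
force: [-0.2, 0.1, 0.2]
width: 1.001
```

Run:
```python
from h import *
p=vision.camera_params('wrist');im=vision.read_camera('wrist');cv2.imwrite('pics/w1.png',im[...,::-1])
print(p)
d=finder.search_frame('wrist','canister_grip');print(d)
for q in d: print(bp('wrist',q['position'][::-1],.288,p))
print(proj('wrist',[.6453,-.0225,.288],p))
for c in ['top','scene']:   # mat centre, full ellipse fit
    i=cv2.imread(f'pics/{c}0.png');m=cv2.inRange(cv2.cvtColor(i,cv2.COLOR_BGR2HSV),(100,130,60),(128,255,255))
    for k in cv2.findContours(m,cv2.RETR_EXTERNAL,cv2.CHAIN_APPROX_NONE)[0]:
        if cv2.contourArea(k)>300: e=cv2.fitEllipse(cv2.convexHull(k));print(c,e,bp(c,e[0],.004))
```

```text
{'intrinsics': array([[334.8194,   0.    , 318.485 ],
       [  0.    , 334.8194, 234.4577],
       [  0.    ,   0.    ,   1.    ]]), 'pose': array([[ 0.8363, -0.5278, -0.1484,  0.6872],
       [-0.5482, -0.8048, -0.2276,  0.0417],
       [ 0.0007,  0.2717, -0.9624,  0.5449],
       [ 0.    ,  0.    ,  0.    ,  1.    ]])}
[{'position': [309.2, 240.4], 'confidence': 0.94}, {'position': [69.6, 200.0], 'confidence': 0.86}, {'position': [221.1, 322.5], 'confidence': 0.62}]
[ 0.5558 -0.0379  0.288 ]
[0.6439 0.1267 0.288 ]
[ 0.6562 -0.0116  0.288 ]
[318.479  239.4012]
top ((505.8235168457031, 305.6811828613281), (39.98285675048828, 41.97256851196289), 128.92047119140625) [ 0.3921 -0.5248  0.004 ]
top ((453.374267578125, 266.5104675292969), (39.77454376220703, 41.13329315185547), 123.56622314453125) [ 0.5083 -0.3731  0.004 ]
top ((206.65237426757812, 194.9058837890625), (20.57851219177246, 21.251312255859375), 74.31568145751953) [0.7274 0.3726 0.004 ]
scene ((158.0042724609375, 326.074462890625), (30.51413345336914, 40.313072204589844), 65.3855209350586) [ 0.3932 -0.5268  0.004 ]
scene ((218.5207977294922, 320.1869201660156), (30.746976852416992, 37.88492965698242), 75.66670989990234) [ 0.5092 -0.3739  0.004 ]
```

View pics/w1.png

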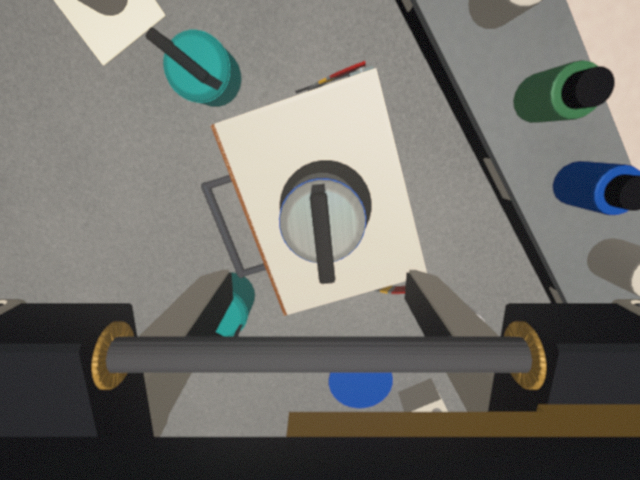

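The wrist view shows the steel canister's black bar running from (318,185) to (325,282), lined up with the tool. The hood bar runs from (205,185) to (241,272). The turquoise decoys are at (205,70) and (235,300).

Run:
```python
from h import *
p=vision.camera_params('wrist')
a,b=bp('wrist',(318.5,185),.288,p),bp('wrist',(325.5,282),.288,p);print(a,b,(a+b)/2,np.linalg.norm(a-b),np.degrees(np.arctan2(*(a-b)[:2][::-1])))
a,b=bp('wrist',(207,185),.102,p),bp('wrist',(241,272),.102,p);print('bar',a,b,(a+b)/2,np.linalg.norm(a-b),np.degrees(np.arctan2(*(a-b)[:2][::-1])))
s=sense();R=np.array(s['eef_rot'])
print(R[:, :2].T@(np.array([.6453,-.0225,0])-s['tool_pos']))
```

```text
[0.6692 0.0137 0.288 ] [ 0.6299 -0.0567  0.288 ] [ 0.6495 -0.0215  0.288 ] 0.0805894082598281 60.86221306984959
bar [0.5331 0.0743 0.102 ] [ 0.4966 -0.0491  0.102 ] [0.5149 0.0126 0.102 ] 0.1286391020900617 73.49309454090043
[-0.0012  0.0002]
```

send_rows:
  commands:
    - [0,0.1,3,-0.04]
    - [0,0,3,0]
    - [0,0,2.5,0]
    - [0,0,1.6,0]
    - [0,0,1,0]
    - [0,0,0.4,0]
    - [0,0,0,0]

```text
t: 4.97
tool_pos: [0.6466, -0.0221, 0.2632]
eef_rot: [[0.516, 0.856, -0.001], [0.856, -0.516, -0.0], [-0.0, -0.001, -1.0]]
force: [1.2, -0.3, 0.3]
width: 1.0
```

send_rows:
  commands:
    - [0,0,0,0]
    - [0,0,0,0]
    - [0,0,0,0]
    - [0,0,0,0]
    - [0,0,0,0]
    - [0,0,0,0]
    - [0,0,0,0]
    - [0,0,0,0]
  claw: 0
  newtons: 30

```text
t: 5.63
tool_pos: [0.6467, -0.0221, 0.2637]
eef_rot: [[0.517, 0.856, -0.0], [0.856, -0.517, -0.0], [-0.0, 0.0, -1.0]]
force: [1.1, -0.1, 0.4]
width: 0.476
```

send_rows:
  commands:
    - [0,0,0,0]
    - [0,0,0,0]
    - [0,0,0,0]
    - [0,0,0,0]
    - [0,0,0,0]
    - [0,0,0,0]
    - [0,0,0,0]
    - [0,0,0,0]

```text
t: 6.3
tool_pos: [0.6467, -0.0225, 0.2637]
eef_rot: [[0.517, 0.856, 0.0], [0.856, -0.517, -0.001], [-0.0, 0.0, -1.0]]
force: [0.1, -0.2, 0.4]
width: 0.148
```

send_rows:
  commands:
    - [0,0,-0.3,0]
    - [0,0,-0.5,0]
    - [0,0,-0.8,0]
    - [0,0,-0.8,0]
    - [0,0,-0.3,0]
    - [0,0,0,0]

```text
t: 6.8
tool_pos: [0.6474, -0.0222, 0.2922]
eef_rot: [[0.517, 0.856, 0.003], [0.856, -0.517, -0.0], [0.001, 0.002, -1.0]]
force: [0.3, 0.4, -3.2]
width: 0.146
```

send_rows:
  commands:
    - [0,0,-0.8,0]
    - [0,0,-1.2,0]
    - [0,0,-0.8,0]
    - [-0.6,0.1,0,0]
    - [-1.2,0.2,0,0]
    - [-1.8,0.3,0,0]
    - [-2.2,0.37,0,0]
    - [-2.2,0.37,0,0]

```text
t: 7.47
tool_pos: [0.6153, -0.0993, 0.3178]
eef_rot: [[0.517, 0.856, -0.002], [0.856, -0.517, -0.001], [-0.002, -0.002, -1.0]]
force: [-0.5, -0.7, -3.0]
width: 0.145
```

send_rows:
  commands:
    - [-2.2,0.37,0,0]
    - [-2.2,0.37,0,0]
    - [-2.2,0.37,0,0]
    - [-2.2,0.37,0,0]
    - [-2.2,0.37,0,0]
    - [-2.2,0.37,0,0]
    - [-2.2,0.37,0,0]
    - [-2.2,0.37,0,0]

```text
t: 8.13
tool_pos: [0.5491, -0.2655, 0.318]
eef_rot: [[0.518, 0.855, -0.002], [0.855, -0.518, 0.0], [-0.001, -0.002, -1.0]]
force: [-0.1, -0.3, -4.5]
width: 0.147
```

send_rows:
  commands:
    - [-2.2,0.37,0,0]
    - [-2.2,0.37,0,0]
    - [-2.2,0.37,0,0]
    - [-1.8,0.3,0,0]
    - [-1.4,0.24,0,0]
    - [-1.0,0.17,0,0]
    - [-0.6,0.1,0,0]
    - [-0.3,0.05,0,0]

```text
t: 8.8
tool_pos: [0.5065, -0.3748, 0.3183]
eef_rot: [[0.518, 0.855, -0.001], [0.855, -0.518, 0.0], [-0.0, -0.001, -1.0]]
force: [0.2, -1.0, -2.5]
width: 0.147
```

Run:
```python
from h import *
s=sense();print(s['t'],s['tool_pos'],s['eef_rot'],s['force'],s['wrist_torque'])
im=vision.read_camera('scene');cv2.imwrite('pics/s2.png',cv2.resize(im[150:420,100:460,::-1],(800,600),interpolation=cv2.INTER_CUBIC))
```

```text
8.8 [ 0.5065 -0.3748  0.3183] [[ 0.5183  0.8552 -0.0011]
 [ 0.8552 -0.5183  0.0002]
 [-0.0004 -0.0011 -1.    ]] [ 0.2342 -0.9917 -2.5372] [-0.0579  0.0683  0.014 ]
```

View pics/s2.png

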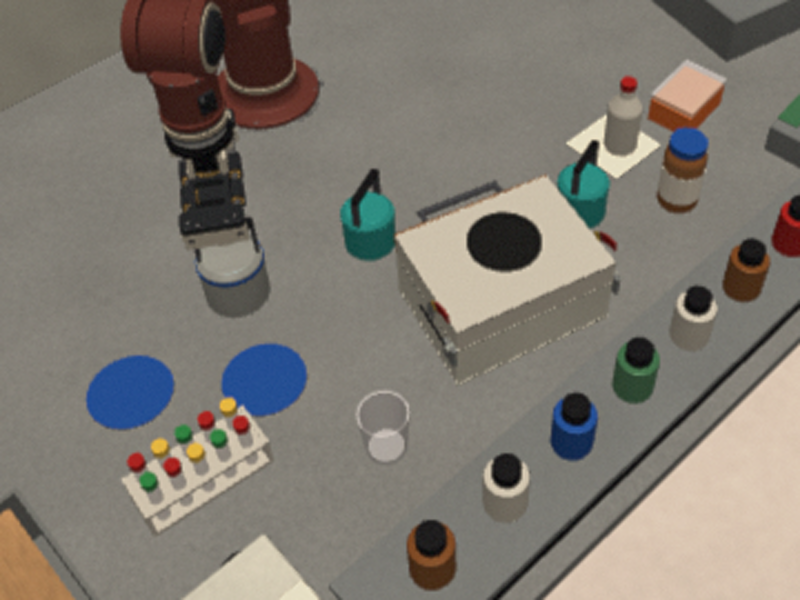

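The canister is hanging upright from the gripper, with its body at about (237,270) in the crop. The mat is clear at (264,380), and the bystanders have not moved.

Run:
```python
from h import *
t=np.linspace(0,2*np.pi,60);
for z in (.207,.289):
  P=np.array([proj('scene',[.5065+.042*np.cos(a),-.3748+.042*np.sin(a),z]) for a in t]);P=(P-[100,150])*2.2222
  print(P.min(0),P.max(0))
```

```text
[207.1834 267.7085] [271.6833 318.4414]
[195.2971 227.8091] [262.7785 279.1524]
```

send_rows:
  commands:
    - [0.1,0.1,1,0]
    - [0,0,2,0]
    - [0,0,2.5,0]
    - [0,0,2.5,0]
    - [0,0,2.5,0]
    - [0,0,2.5,0]
    - [0,0,2,0]
    - [0,0,1.5,0]

```text
t: 9.52
tool_pos: [0.5093, -0.3706, 0.1505]
eef_rot: [[0.514, 0.858, -0.003], [0.858, -0.514, 0.003], [0.002, -0.004, -1.0]]
force: [0.0, -0.8, -3.4]
width: 0.148
```

send_rows:
  commands:
    - [0,0,1,0]
    - [0,0,0.8,0]
    - [0,0,0.5,0]
    - [0,0,0.3,0]
    - [0,0,0.3,0]
    - [0,0,0,0]
    - [0,0,0,0]

```text
t: 10.1
tool_pos: [0.5093, -0.3738, 0.1253]
eef_rot: [[0.517, 0.856, 0.001], [0.856, -0.517, -0.001], [-0.0, 0.001, -1.0]]
force: [-0.4, 1.0, -3.0]
width: 0.15
```

send_rows:
  commands:
    - [0,0,0.2,0]
    - [0,0,0.2,0]
    - [0,0,0.2,0]
    - [0,0,0.1,0]
    - [0,0,0,0]

```text
t: 10.52
tool_pos: [0.5089, -0.3732, 0.1173]
eef_rot: [[0.517, 0.856, -0.001], [0.856, -0.517, 0.0], [0.0, -0.001, -1.0]]
force: [0.9, 0.6, -3.5]
width: 0.15
```

send_rows:
  commands:
    - [0,0,0.1,0]
    - [0,0,0.1,0]
    - [0,0,0,0]

```text
t: 10.77
tool_pos: [0.509, -0.3734, 0.1154]
eef_rot: [[0.517, 0.856, -0.0], [0.856, -0.517, 0.0], [-0.0, -0.0, -1.0]]
force: [-0.6, -0.1, -2.8]
width: 0.151
```

send_rows:
  commands:
    - [0,0,0.1,0]
    - [0,0,0,0]
    - [0,0,0,0]

```text
t: 11.02
tool_pos: [0.5093, -0.3737, 0.1151]
eef_rot: [[0.517, 0.856, 0.001], [0.856, -0.517, -0.001], [-0.0, 0.001, -1.0]]
force: [0.1, 0.7, -0.2]
width: 0.146
```

Run:
```python
from h import *
im=vision.read_camera('scene')
s=sense();print(s['t'],s['tool_pos'],s['force'],s['wrist_torque'])
cv2.imwrite('pics/s3.png',cv2.resize(im[230:380,120:320,::-1],(800,600),interpolation=cv2.INTER_CUBIC))
```

```text
11.0667 [ 0.5093 -0.3737  0.1151] [ 0.6349  0.1387 -0.793 ] [ 0.0465  0.1438 -0.0083]
```

View pics/s3.png

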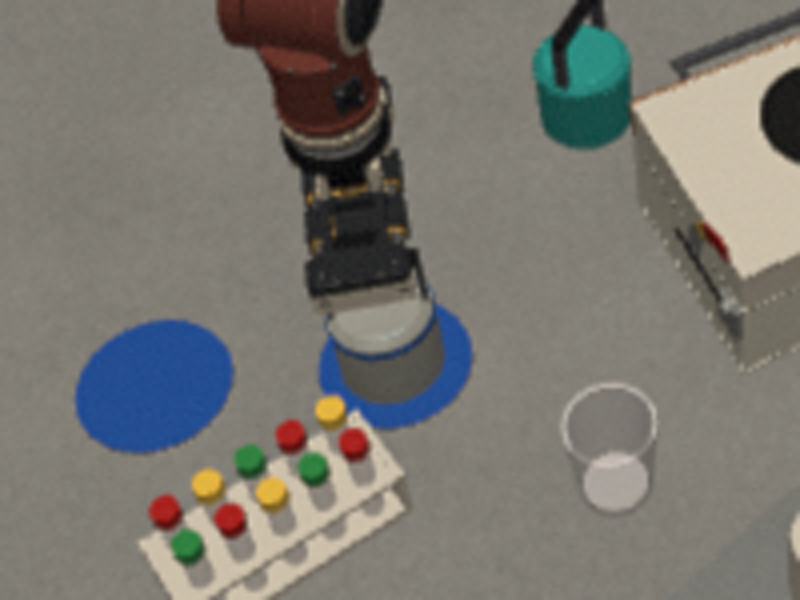

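The canister stands upright in the middle of the chosen mat (at (395,360)), with blue showing all round. Its weight has gone off the wrist, so I'll release.

send_rows:
  commands:
    - [0,0,0.05,0]
    - [0,0,0,0]
    - [0,0,0,0]
    - [0,0,0,0]
    - [0,0,0,0]
    - [0,0,0,0]
    - [0,0,0,0]
  claw: 42

```text
t: 11.65
tool_pos: [0.509, -0.3735, 0.1142]
eef_rot: [[0.517, 0.856, -0.0], [0.856, -0.517, -0.0], [-0.0, -0.0, -1.0]]
force: [0.3, 0.5, -0.1]
width: 0.42
```

send_rows:
  commands:
    - [0,0,-0.4,0]
    - [0,0,-0.8,0]
    - [0,0,-1.2,0]
    - [0,0,-1.6,0]
    - [0,0,-2.5,0]
    - [0,0,-3,0]
    - [0,0,-3,0]
    - [0,0,-2,0]

```text
t: 12.32
tool_pos: [0.5096, -0.3747, 0.264]
eef_rot: [[0.517, 0.856, 0.004], [0.856, -0.517, -0.004], [-0.001, 0.006, -1.0]]
force: [0.4, 1.4, -0.2]
width: 0.421
```

send_rows:
  commands:
    - [1.5,-0.89,0,0]
    - [3,-1.78,0,0]
    - [3,-1.78,0,0]
    - [3,-1.78,0,0]
    - [3,-1.78,0,0]
    - [3,-1.78,0,0]
    - [3,-1.78,0,0]
    - [3,-1.78,0,0]
  claw: 36

```text
t: 12.98
tool_pos: [0.511, -0.1106, 0.2607]
eef_rot: [[0.517, 0.856, 0.002], [0.856, -0.517, -0.0], [0.001, 0.002, -1.0]]
force: [0.1, 0.2, 0.5]
width: 0.363
```

send_rows:
  commands:
    - [3,-1.78,0,0]
    - [3,-1.78,0,0]
    - [3,-1.78,0,0]
    - [1.7,-1,0,0]
    - [0,0,0,-0.1]
    - [0,0,0,-0.1]
    - [0,0,0,-0.07]
    - [0,0,0,0]

```text
t: 13.65
tool_pos: [0.5123, 0.0123, 0.2606]
eef_rot: [[0.269, 0.963, 0.002], [0.963, -0.269, 0.0], [0.001, 0.002, -1.0]]
force: [-0.2, 0.3, -0.2]
width: 0.359
```

Run:
```python
from h import *
p=vision.camera_params('wrist');im=vision.read_camera('wrist');s=sense();print(s['tool_pos'],s['eef_rot'])
cv2.imwrite('pics/w2.png',im[...,::-1])
print([ (d['position'],d['confidence']) for d in finder.search_frame('wrist','hood_bar')], proj('wrist',[.5115,.0115,.102],p),[proj('wrist',[.5115+k*.065*.267,.0115+k*.065*.9636,.102],p) for k in(1,-1)])
```

```text
[0.5122 0.0122 0.2604] [[ 0.2715  0.9624  0.0018]
 [ 0.9625 -0.2715  0.0003]
 [ 0.0008  0.0016 -1.    ]]
[([186.6, 481.4], 0.66)] [317.4608 219.6551] [array([317.3381, 152.5013]), array([317.5711, 280.0722])]
```

View pics/w2.png

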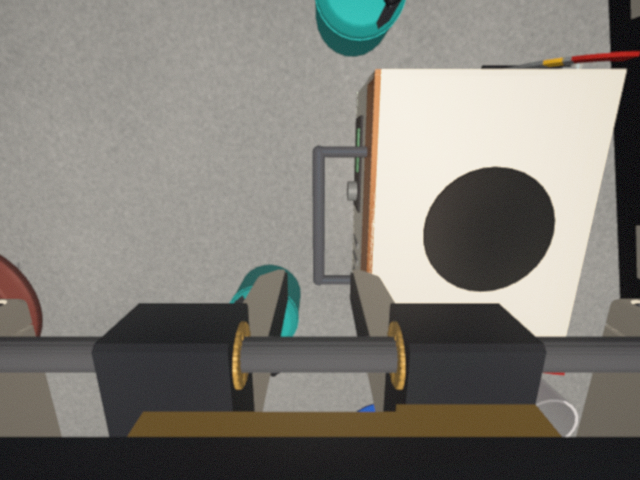

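The hood bar is vertical at column 319, rows 150–283, centred between the fingers and parallel to them. I'll descend.

send_rows:
  commands:
    - [0,0.05,1.5,0]
    - [0,0,3,0]
    - [0,0,3.5,0]
    - [0,0,3.5,0]
    - [0,0,2.5,0]
    - [0,0,1.5,0]
    - [0,0,0.9,0]
    - [0,0,0.6,0]

```text
t: 14.42
tool_pos: [0.5125, 0.0121, 0.0885]
eef_rot: [[0.271, 0.963, -0.001], [0.963, -0.271, -0.0], [-0.001, -0.001, -1.0]]
force: [-0.5, -0.1, 0.6]
width: 0.364
```

send_rows:
  commands:
    - [0,0,0.5,0]
    - [0,0,0.2,0]
    - [0,0,0,0]

```text
t: 14.67
tool_pos: [0.5129, 0.0123, 0.0826]
eef_rot: [[0.27, 0.963, 0.001], [0.963, -0.27, 0.0], [0.0, 0.001, -1.0]]
force: [-0.8, -0.7, -0.3]
width: 0.36
```

send_rows:
  commands:
    - [0,0,0,0]
    - [0,0,0,0]
    - [0,0,0,0]
    - [0,0,0,0]
    - [0,0,0,0]
    - [0,0,0,0]
    - [0,0,0,0]
    - [0,0,0,0]
  claw: 0
  newtons: 15

```text
t: 15.33
tool_pos: [0.5124, 0.0125, 0.0823]
eef_rot: [[0.269, 0.963, -0.0], [0.963, -0.269, 0.0], [0.0, -0.0, -1.0]]
force: [-0.5, 0.7, 1.4]
width: 0.122
```

Run:
```python
import numpy as np
R=.2353*100
th=np.r_[0,.02,.06,np.arange(.105,.88,.05),.9,.93,.96,.98]
th=np.round(th,3)
y=np.round(R*(np.cos(.051)-np.cos(th+.051)),2);z=np.round(R*(np.sin(th+.051)-np.sin(.051)),2)
for a,b,c in zip(th[1:],np.diff(y),np.diff(z)):print(a,[0,round(b,2),round(-c,2),0])
```

```text
0.02 [0, np.float64(0.03), np.float64(-0.47), 0]
0.06 [0, np.float64(0.08), np.float64(-0.94), 0]
0.105 [0, np.float64(0.15), np.float64(-1.05), 0]
0.155 [0, np.float64(0.21), np.float64(-1.15), 0]
0.205 [0, np.float64(0.27), np.float64(-1.15), 0]
0.255 [0, np.float64(0.32), np.float64(-1.13), 0]
0.305 [0, np.float64(0.38), np.float64(-1.11), 0]
0.355 [0, np.float64(0.44), np.float64(-1.09), 0]
0.405 [0, np.float64(0.49), np.float64(-1.07), 0]
0.455 [0, np.float64(0.55), np.float64(-1.05), 0]
0.505 [0, np.float64(0.59), np.float64(-1.01), 0]
0.555 [0, np.float64(0.65), np.float64(-0.98), 0]
0.605 [0, np.float64(0.69), np.float64(-0.95), 0]
0.655 [0, np.float64(0.74), np.float64(-0.92), 0]
0.705 [0, np.float64(0.79), np.float64(-0.87), 0]
0.755 [0, np.float64(0.83), np.float64(-0.84), 0]
0.805 [0, np.float64(0.87), np.float64(-0.79), 0]
0.855 [0, np.float64(0.9), np.float64(-0.75), 0]
0.9 [0, np.float64(0.85), np.float64(-0.63), 0]
0.93 [0, np.float64(0.58), np.float64(-0.41), 0]
0.96 [0, np.float64(0.59), np.float64(-0.38), 0]
0.98 [0, np.float64(0.41), np.float64(-0.24), 0]
```

send_rows:
  commands:
    - [0,0.03,-0.47,0]
    - [0,0.08,-0.94,0]
    - [0,0.15,-1.05,0]
    - [0,0.21,-1.15,0]
    - [0,0.27,-1.15,0]
    - [0,0,0,0]
  newtons: 20

```text
t: 15.83
tool_pos: [0.5195, 0.0105, 0.1315]
eef_rot: [[0.27, 0.963, 0.0], [0.963, -0.27, 0.001], [0.001, -0.0, -1.0]]
force: [-0.9, 0.6, -2.1]
width: 0.121
```

send_rows:
  commands:
    - [0,0.32,-1.13,0]
    - [0,0.38,-1.11,0]
    - [0,0.44,-1.09,0]
    - [0,0.49,-1.07,0]
    - [0,0.55,-1.05,0]
    - [0,0.59,-1.01,0]
    - [0,0,0,0]

```text
t: 16.42
tool_pos: [0.5446, 0.0035, 0.1952]
eef_rot: [[0.27, 0.963, -0.004], [0.963, -0.27, 0.002], [0.001, -0.005, -1.0]]
force: [-3.7, 2.0, 0.7]
width: 0.123
```

send_rows:
  commands:
    - [0,0.65,-0.98,0]
    - [0,0.69,-0.95,0]
    - [0,0.74,-0.92,0]
    - [0,0.79,-0.87,0]
    - [0,0,0,0]
    - [0,0,0,0]

```text
t: 16.92
tool_pos: [0.5697, -0.0035, 0.2316]
eef_rot: [[0.269, 0.963, -0.01], [0.963, -0.269, 0.004], [0.001, -0.01, -1.0]]
force: [-8.6, 3.3, 5.5]
width: 0.12
```

send_rows:
  commands:
    - [0,-0.2,-0.2,0]
    - [0,0,0,0]
    - [0,0,0,0]

```text
t: 17.17
tool_pos: [0.5711, -0.0039, 0.2333]
eef_rot: [[0.269, 0.963, -0.002], [0.963, -0.269, 0.001], [0.0, -0.002, -1.0]]
force: [-2.5, 1.5, 0.6]
width: 0.121
```

Run:
```python
from h import *
s=sense();print(s['t'],s['tool_pos'],s['eef_rot'],s['force'],s['wrist_torque'])
im=vision.read_camera('scene');cv2.imwrite('pics/s4.png',cv2.resize(im[170:345,180:413,::-1],(799,600),interpolation=cv2.INTER_CUBIC))
```

```text
17.1667 [ 0.5711 -0.0039  0.2333] [[ 0.2695  0.963  -0.002 ]
 [ 0.963  -0.2695  0.0007]
 [ 0.0001 -0.0021 -1.    ]] [-2.5455  1.4518  0.5587] [0.2738 0.8203 0.0315]
```

View pics/s4.png

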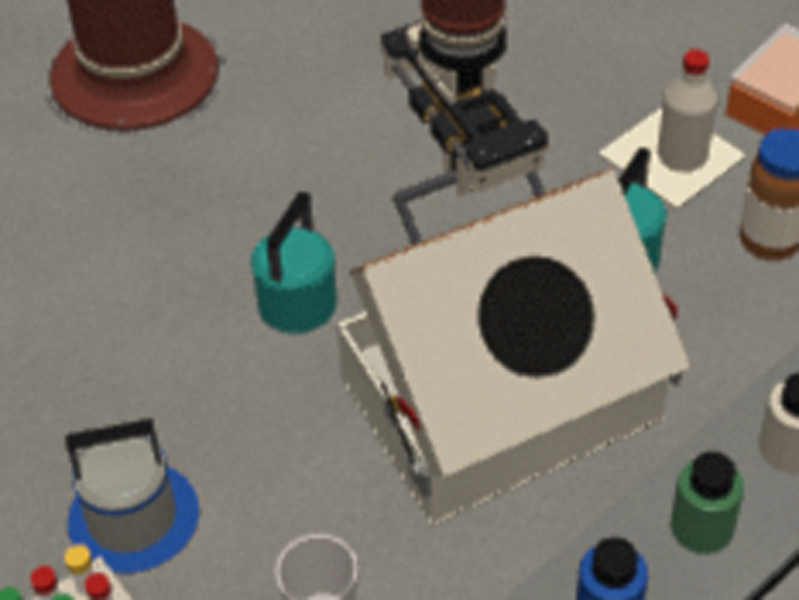

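The canister stands upright on the mat in the lower left of the crop. The hood is held at about 0.7 rad, with its pointer at (400,405) in the yellow. I'll continue past the balance point.

send_rows:
  commands:
    - [0,0.8,-0.86,0]
    - [0,0.85,-0.8,0]
    - [0,0.88,-0.77,0]
    - [0,0,0,0]
    - [0,0,0,0]

```text
t: 17.63
tool_pos: [0.5966, -0.0111, 0.259]
eef_rot: [[0.269, 0.963, 0.001], [0.963, -0.269, 0.001], [0.001, 0.0, -1.0]]
force: [-5.2, 1.6, 4.3]
width: 0.12
```

send_rows:
  commands:
    - [0,0.65,-0.75,0]
    - [0,0.75,-0.6,0]
    - [0,0.6,-0.45,0]
    - [0,0.5,-0.32,0]
    - [0,0,0,0]
    - [0,0,0,0]

```text
t: 18.13
tool_pos: [0.6213, -0.0181, 0.278]
eef_rot: [[0.27, 0.963, 0.001], [0.963, -0.27, -0.001], [-0.001, 0.001, -1.0]]
force: [4.8, -1.0, -8.7]
width: 0.122
```

Run:
```python
from h import *
s=sense();print(s['t'],s['tool_pos'],s['force'],s['wrist_torque'])
a=vision.read_camera('scene')[...,::-1];b=vision.read_camera('top')[...,::-1]
cv2.imwrite('pics/s5.png',a);cv2.imwrite('pics/t5.png',b)
r=lambda i:cv2.resize(i,(400,400),interpolation=cv2.INTER_CUBIC)
cv2.imwrite('pics/p5.png',np.hstack([r(a[270:320,280:330]),r(b[180:230,370:420])]))
```

```text
18.1333 [ 0.6213 -0.0181  0.278 ] [ 4.7804 -0.9612 -8.7148] [-0.1568 -0.9535 -0.004 ]
```

View pics/p5.png

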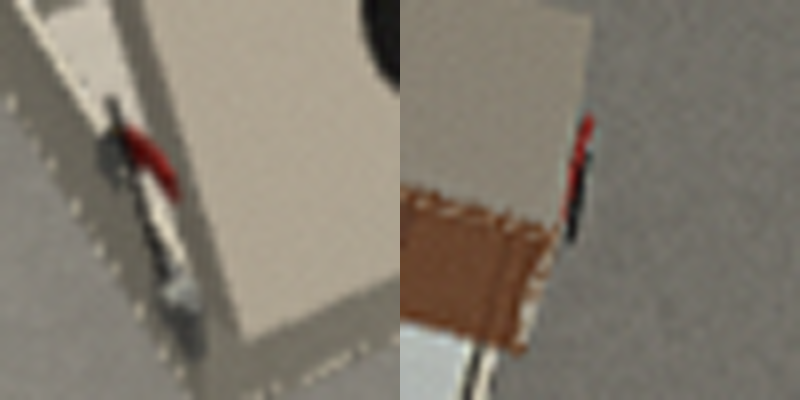

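send_rows:
  commands:
    - [0,0.3,0,0]
    - [0,0.3,0,0]
    - [0,0,0,0]
    - [0,0,0,0]

```text
t: 18.57
tool_pos: [0.6258, -0.0194, 0.2805]
eef_rot: [[0.27, 0.963, 0.0], [0.963, -0.27, 0.001], [0.001, -0.0, -1.0]]
force: [-2.6, 0.5, 5.1]
width: 0.125
```

```bash
cat > ang.py <<'E'
from h import *
H=np.array([.7387,-.0514,.09]);ex=np.array([.9632,-.2687,0]);ey=np.array([.2687,.9632,0]);ez=np.array([0,0,1.])
def hp(th,x,y,z):  # hood-frame point at opening th
    c,s=np.cos(th),np.sin(th);return H+ex*(x*c+z*s)+ey*y+ez*(-x*s+z*c)
def theta():
    s=sense();d=np.array(s['tool_pos'])-[.5124,.0125,.0823]
    return s['t'],np.arccos((.235-d@ex)/.2353)-.051,np.arcsin((.012+d[2])/.2353)-.051,s['tool_pos'],s['force']
def overlay(name,th):
    out=[]
    for c,(r0,r1,c0,c1) in [('scene',(190,310,260,380)),('top',(130,250,270,390))]:
        i=cv2.resize(vision.read_camera(c)[r0:r1,c0:c1,::-1],(600,600),interpolation=cv2.INTER_CUBIC);k=600/(r1-r0)
        for t,col in zip(th,[(0,255,0),(255,0,255),(255,255,0)]):
            P=np.array([proj(c,hp(t,*q)) for q in [(-.19,.13,.045),(-.19,-.13,.045),(.01,-.13,.045),(.01,.13,.045)]]);P=(P-[c0,r0]+.5)*k
            cv2.polylines(i,[P.astype(int)],True,col,1)
        out.append(i)
    cv2.imwrite(name,cv2.resize(np.hstack(out),(800,400),interpolation=cv2.INTER_AREA))
E
python3 -c "
from ang import *
print(theta());overlay('pics/o6.png',[.92,1.0])"
```

```text
(18.5667, np.float64(0.9985473044862566), np.float64(1.0533735563964413), array([ 0.6258, -0.0194,  0.2805]), array([-2.5702,  0.5334,  5.1161]))
```

View pics/o6.png

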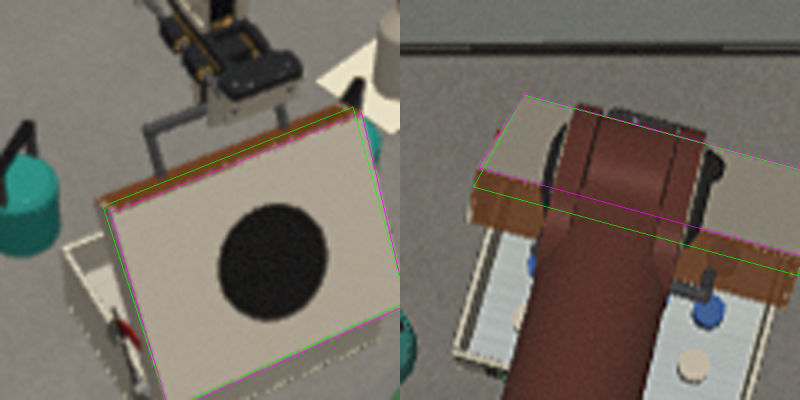

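The overlay shows the hood's edge on the 1.0 rad line (magenta) in the top view, clearly beyond the 0.92 line, so it is past balance and in the red. Now I'll ease it back.

send_rows:
  commands:
    - [0,0,0,0]
    - [0,-0.61,0.33,0]
    - [0,-0.6,0.36,0]
    - [0,-0.58,0.4,0]
    - [0,-0.57,0.42,0]
    - [0,0,0,0]
    - [0,0,0,0]

```text
t: 19.25
tool_pos: [0.6027, -0.0129, 0.2644]
eef_rot: [[0.269, 0.963, -0.001], [0.963, -0.269, 0.001], [0.0, -0.001, -1.0]]
force: [-4.0, 2.2, 5.1]
width: 0.124
```

```bash
python3 -c "
from ang import *
print(theta())"
```

```text
(19.25, np.float64(0.8762904989932514), np.float64(0.9188841591793747), array([ 0.6027, -0.0129,  0.2644]), array([-4.0411,  2.1977,  5.1002]))
```

send_rows:
  commands:
    - [0,-0.56,0.4,0]
    - [0,-0.56,0.42,0]
    - [0,-0.55,0.42,0]
    - [0,-0.35,0.28,0]
    - [0,0,0,0]
    - [0,0,0,0]
    - [0,0,0,0]

```text
t: 19.83
tool_pos: [0.5845, -0.0078, 0.2484]
eef_rot: [[0.27, 0.963, 0.0], [0.963, -0.27, -0.0], [-0.0, 0.001, -1.0]]
force: [0.5, -0.3, -2.1]
width: 0.123
```

```bash
python3 -c "
from ang import *
print(theta())
overlay('pics/o7.png',[.64,.77,.84])
a=vision.read_camera('scene')[...,::-1];b=vision.read_camera('top')[...,::-1]
r=lambda i:cv2.resize(i,(400,400),interpolation=cv2.INTER_CUBIC)
o=cv2.imread('pics/o7.png')
cv2.imwrite('pics/o7b.png',cv2.resize(np.vstack([o,np.hstack([r(a[265:325,275:335]),r(b[165:225,370:430])])]),(600,600)))
cv2.imwrite('pics/s7.png',a)"
```

```text
(19.8333, np.float64(0.7714414959811742), np.float64(0.807590307312238), array([ 0.5845, -0.0078,  0.2484]), array([ 0.4599, -0.3496, -2.1297]))
```

View pics/o7b.png

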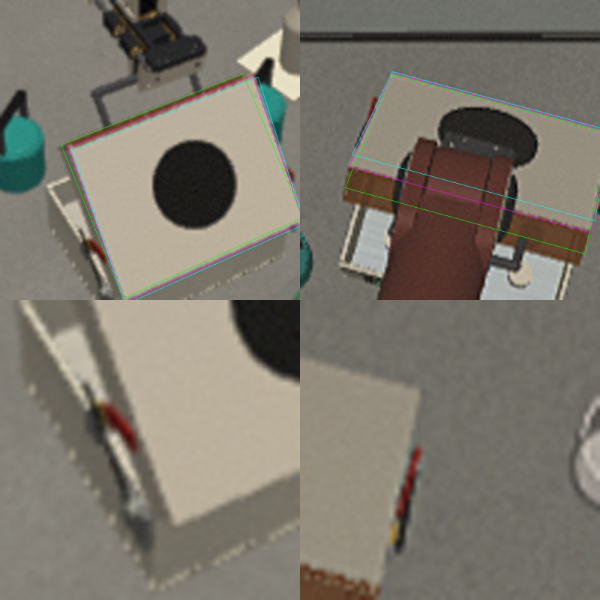

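The overlay puts the hood edge on the 0.77 rad line, and the zoom shows the pointer over the yellow patch. I'll hold still, check for drift and for the canister, then hand in.

send_rows:
  commands:
    - [0,0,0,0]
    - [0,0,0,0]
    - [0,0,0,0]
    - [0,0,0,0]
    - [0,0,0,0]
    - [0,0,0,0]
    - [0,0,0,0]
    - [0,0,0,0]

```text
t: 20.7
tool_pos: [0.5846, -0.0078, 0.2486]
eef_rot: [[0.27, 0.963, 0.001], [0.963, -0.27, -0.001], [-0.0, 0.001, -1.0]]
force: [5.7, -0.7, -5.0]
width: 0.118
```

```bash
python3 -c "
from ang import *
print(theta(),sense()['width'])
a=vision.read_camera('scene')[...,::-1]
cv2.imwrite('pics/s8.png',cv2.resize(a[150:420,100:460],(800,600),interpolation=cv2.INTER_CUBIC))"
```

```text
(20.7, np.float64(0.7722536435189818), np.float64(0.8088496200452534), array([ 0.5846, -0.0078,  0.2486]), array([ 5.6993, -0.722 , -4.9904])) 0.1184112815772573
```

View pics/s8.png

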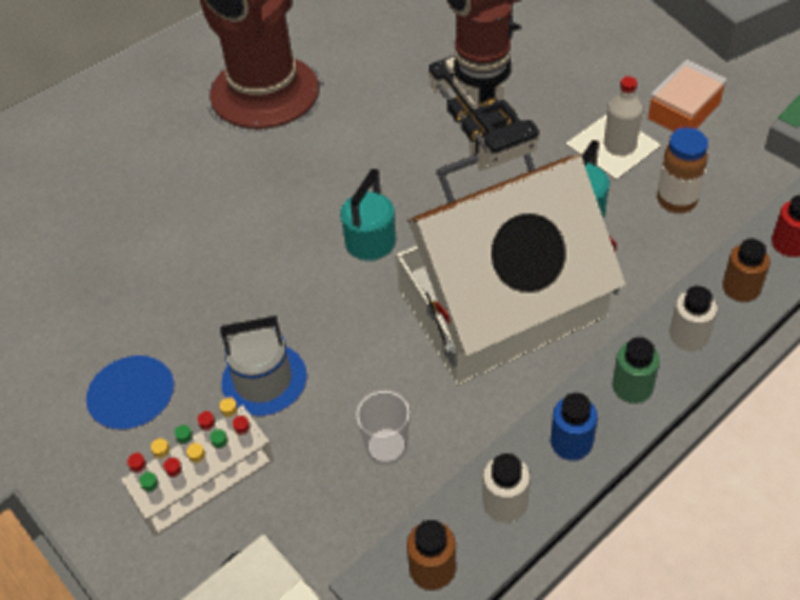

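All stands as intended: canister at (258,360) upright on the mat, bystanders unmoved. I'll take off the slight radial pull before handing in.

send_rows:
  commands:
    - [0,0.1,0.1,0]
    - [0,0,0,0]
    - [0,0,0,0]
    - [0,0,0,0]
    - [0,0,0,0]
    - [0,0,0,0]
    - [0,0,0,0]
    - [0,0,0,0]

```text
t: 21.42
tool_pos: [0.5842, -0.0077, 0.248]
eef_rot: [[0.269, 0.963, -0.002], [0.963, -0.269, 0.001], [0.0, -0.002, -1.0]]
force: [-3.5, 1.1, 3.4]
width: 0.123
```

send_rows:
  commands:
    - [0,0,0,0]
    - [0,0,0,0]
    - [0,0,0,0]
    - [0,0,0,0]
    - [0,0,0,0]
    - [0,0,0,0]
    - [0,0,0,0]
    - [0,0,0,0]

```text
t: 22.08
tool_pos: [0.5842, -0.0077, 0.248]
eef_rot: [[0.269, 0.963, -0.002], [0.963, -0.269, 0.001], [0.0, -0.002, -1.0]]
force: [-4.5, 1.1, 4.9]
width: 0.121
```

```bash
python3 -c "
from ang import *
print(theta(),sense()['width'],sense()['dq'])"
```

```text
(22.0833, np.float64(0.7694425302361821), np.float64(0.8050601372697171), array([ 0.5842, -0.0077,  0.248 ]), array([-4.4968,  1.1092,  4.8926])) 0.12128316604912799 [-0.0016  0.0003 -0.0007  0.001   0.0009  0.0011  0.0002]
```

Steady at about 0.77 rad with small forces, so I'm handing in.

```bash
python3 -c "
from ang import *
from plant import job_done
job_done();print(theta(),sense()['width'])"
```

```text
the job is handed in; nothing more can be done
the job is handed in; nothing more can be done
```

The job is handed in at about 22 s of the 61 s allowed; no verdict is reported, so the result rests on my own checks.

- **Canister:** I lifted it by its handle off the trivet and released it upright on the blue mat farthest to the robot's left. The last scene picture showed it upright with blue mat visible around it, and the other things where they started.
- **Raising the hood:** I raised it by the bar to about 1.0 rad, past the 0.92 balance point. Projecting the hood's edge into the top view put it on the 1.0 rad line.
- **Final hold:** I eased the hood back and held it by the bar at about 0.77 rad. The pointer showed over the yellow, and over the last 0.7 s the tool position did not change at all.

**Two checks did not fully agree:**
- **Hood angle:** the tool's forward travel gave 0.77 rad at the end, but its height gave 0.81. The bar may have shifted about 4 mm in the pads. Both values lie in the yellow band, and the top view supports 0.77.
- **Leftover push:** a push of about 7 N along the hood arm remained at the end. My small correction reversed its direction rather than removing it.

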